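Snap the last two nut covers home on a wheel

ROBOT

A 7-joint arm with a two-finger parallel gripper is mounted at the origin on the work surface. World frame = base frame: x ahead of the robot, y to its left, z up, the work surface at z = 0. Lengths are in m, angles in degrees, forces in N, time in s.
With the tool pointing down it reaches from about 0.4 to 0.85 m from the base axis. Payload 6.9 kg.
Tool frame: the origin (TCP) lies at the very end of the fingers, on their centre line; the grasp point (between the pads) lies 19 mm behind it; z points along the fingers, y is the line along which they close (so a half turn about z gives the same grasp; the last joint's range is limited). The gripper opens to 85 mm and grips with 20 to 120 N. Pads are 22 mm wide; open, the fingers measure 114 mm over their backs; the gripper's body (76 mm by 85 mm) begins 54 mm behind the grasp point. The pads swing forward as they close: fully open they stand 13 mm farther back than shut.
Start: joints at [78.982, 29.078, -13.613, 85.955, 7.202, 65.827, -8.869], TCP at [0.183, -0.597, 0.231] pointing down, gripper open.
Joint ranges: [-176.47, 176.47], [-13.61, 117.27], [-81.72, 77.17], [0.22, 143.17], [-87.28, 267.28], [10, 112.55], [-165.47, 165.47]. Speed limits (degrees/s): [136.94, 136.94, 180, 180, 180, 180, 180].

INTERFACE

Orientations are given as a 3x3 rotation matrix whose columns are the frame's x, y, z axes.
In Python, from cell import bot gives the robot as it stands. The module is installed in compiled form; this text tells all that it offers.
- The arm moves only by the shell command python3 -m handwheel 'ROWS' [FORCE]. ROWS is JSON, one flat list of numbers, 5 for each row, row after row: the shift along the tool's x, y, z in m, then the turn about the tool's z in rad, then the opening in per cent of the stroke, from 0 (shut) to 100 (fully open). In form: [dx, dy, dz, spin, grip, dx, dy, dz, spin, grip, ...]. A call has 1 to 12 rows; each row shifts and turns the commanded pose from where the row before left it, along the tool's axes as they then stand; what a row does not reach is not made up. A row lasts 1/8 s, in which the tool goes at most 62.5 mm and 10.7 degrees, less where a joint would pass 70% of its speed; a pose out of reach is approached as far as the arm can. A call is refused whole if a number of a shift passes 0.0625 or a number of a turn 0.188, either way. A call with a gripper value outside its range is refused whole. The fingers move at their own pace and stop on an object; FORCE is the grip in N (left out, the last holds). Time passes only in rows, so rows that do not move let the fingers close. It gives the time, the measured TCP pose, the force, the opening and the grip force at its end, in the units of the state.
- bot.read_state(): the state, without advancing time (a new reading comes with each control period).
- bot.camera(name): name is "scene" or "top" or "wrist"; returns a dict with "color" (420x560x3 uint8, red, green, blue), "depth" (420x560 float32, m along the optical axis (not along the pixel's ray), 0 where there is no reading), "mtx" (3x3 intrinsics, pixels), "k1" (the pictures are not rectified: a ray, as slopes to the right and down, at radius r is drawn at 1 + k1 r^2 times it, then the intrinsics apply), "extrinsics" (4x4, takes a point from camera to world coordinates); the wrist camera has in their place "tool_from_camera" (4x4, takes a point from camera to tool coordinates, whose origin is the TCP and whose axes are the flange's). Camera axes: x right, y up, looking along -z (the intrinsics and any distortion apply to the point x, -y, -z); pixel columns grow to the right and rows downward; lengths in m; the calibration is good to about 2 mm. A picture is of the moment at which its call begins: read the wrist's pose just before it.
- bot.hand_in(): hands the job in; it is judged then, once.
The state is a dict: "t": time; "joint_positions": joint angles; "qd": joint speeds; "joint_efforts": joint torques, N m; "ee_pos": TCP position; "orientation": TCP orientation; "force": force on the tool from outside, world axes, zero at the start; "wrist_torque": the same for the moment, N m; "finger_gap": opening from 0.0 (shut) to 1.0 (fully open); "gripper_force": force on a finger pad.
Only numpy, scipy, OpenCV 4.12 (cv2) and the standard library are available. Lean on these libraries where they do the work, as an engineer would, in place of code of your own. Each camera call takes 0.05 s, during which the arm holds its last target. There are 200 camera calls.

TASK

On the wheel lying face up on the bench in front of you, two of the five wheel-nut covers round the hub still stand up higher than the rest. Press each of these two straight down until it snaps fully home, level with the other covers, and let go. Do not press on the three covers or the centre cap that are already seated.

Things in the scene. Friction and masses are not known exactly. Their poses are not given: they have to be found in the camera images.
- wheel: Alloy wheel without tyre, face up, too heavy to move: diameter 412, 190 high, opening in the rim 360 wide. Origin: centre of its underside on the bench, z up. Flat hub face 125 above the bench, 160 across; on it five upright metal nut covers (diameter 30, flat tops) on a circle of radius 60 about the axis: cover_a at angle 0 (+x), cover_b at 144 degrees (+y side), seated ones at 72, 216, 288. All mm.
- cover_a_top (a point): Centre of the flat top of a proud nut cover: 165 mm above the bench, 14 mm higher than the seated ones, dark skirt showing below the metal. It slides only straight down, 14 mm, to a firm stop (top at 151 mm). It resists with 4 N at first, up to a peak of 12 N some 3 mm down, fading to 0 at 8 mm, then snaps down and stays; let go sooner, it springs back. Site z points up.
- cover_b_top (a point): Centre of the flat top of the other proud nut cover: same size, heights, travel, snap and axes as cover_a.
- seated_trim: The trim already seated, not to be pressed: three nut covers like the others (diameter 30 mm, tops 151 mm above the bench) and the round centre cap on the wheel's axis (diameter 68 mm, top 141 mm above the bench). Same origin and axes as the wheel.

How it is judged:
By the outcome, as a careful person would: the job done as asked, in the order asked, and still so for the second after the job is handed in, with the robot touching nothing.
It also fails if it takes over 38 s, if anything falls off the work surface, if the arm or the gripper's body presses on something with over 40 N, if the wrist force passes 120 N, or if a joint passes its speed limit or range.

## Working session

There is one attempt and no reset: what is moved stays moved. The work goes in short steps, Python scripts to look and compute and a shell command to move; the robot and the scene stay as the last step left them, time stands still between calls to the robot, and variables do not carry over. Pictures are saved under pics/ and viewed, at most 10 in all, crops included, and the job is handed in when it is done.

```bash
mkdir -p pics
python3 - <<'E'
from cell import bot
import cv2,numpy as np
s=bot.read_state();print(s['t'],s['ee_pos'],np.round(s['orientation'],3).tolist(),s['finger_gap'])
for n in("top","scene"):
    c=bot.camera(n);np.savez(f'{n}0.npz',**c)
    cv2.imwrite(f'pics/{n}0.png',c['color'][...,::-1]);print(n,c['mtx'].tolist(),c['k1'],np.round(c['extrinsics'],3).tolist())
E
```

```text
0.0 [ 0.18314693 -0.59703915  0.23046119] [[0.956, 0.293, -0.001], [0.293, -0.956, 0.002], [-0.0, -0.002, -1.0]] 0.9974462700932752
top [[396.6260395553696, 0.0, 284.56780328050917], [0.0, 396.6260395553696, 207.13091370041892], [0.0, 0.0, 1.0]] -0.11003544651569333 [[-0.008, 0.982, -0.19, 0.459], [-0.999, -0.0, 0.041, 0.061], [0.04, 0.19, 0.981, 0.769], [0.0, 0.0, 0.0, 1.0]]
scene [[485.1094139224146, 0.0, 277.78436034194243], [0.0, 485.1094139224146, 218.3400891633249], [0.0, 0.0, 1.0]] -0.15221384370534624 [[-0.671, 0.65, -0.356, 0.345], [-0.741, -0.587, 0.324, 0.267], [0.002, 0.481, 0.876, 0.688], [0.0, 0.0, 0.0, 1.0]]
```

View pics/top0.png

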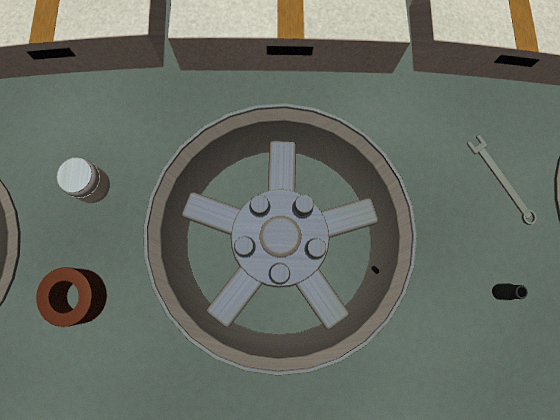

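View pics/scene0.png

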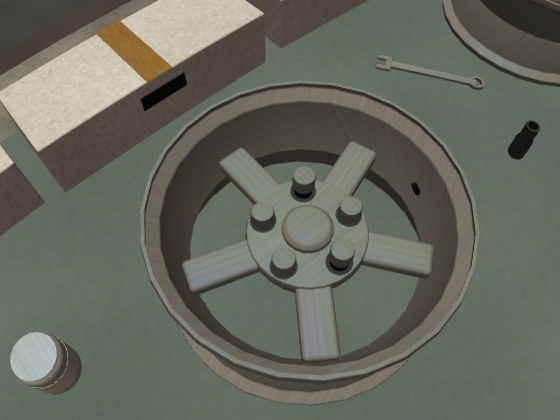

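The top view shows the five covers around (280,237). The scene view shows two proud covers with dark skirts, at (304,177) and (342,253). Next I'll turn these pixels into positions.

```bash
cat > h.py <<'E'
import cv2,numpy as np
def ray(c,px,T=None):
    T=c['extrinsics'] if T is None else T
    k=np.array([float(c['k1']),0,0,0,0])
    p=cv2.undistortPoints(np.float64(px).reshape(-1,1,2),c['mtx'],k)[:,0]
    d=np.c_[p[:,0],-p[:,1],-np.ones(len(p))]
    return T[:3,3],d@T[:3,:3].T
def cloud(c,T=None):
    h,w=c['depth'].shape;v,u=np.mgrid[:h,:w]
    o,d=ray(c,np.c_[u.ravel(),v.ravel()],T)
    return (o+d*c['depth'].reshape(-1,1)).reshape(h,w,3)
def plane(c,px,z,T=None):
    o,d=ray(c,px,T);return o+d*((z-o[2])/d[:,2])[:,None]
def tri(o1,d1,o2,d2):
    a,b=d1/np.linalg.norm(d1),d2/np.linalg.norm(d2)
    s=np.linalg.lstsq(np.c_[a,-b],o2-o1,rcond=None)[0]
    p,q=o1+s[0]*a,o2+s[1]*b
    return (p+q)/2,np.linalg.norm(p-q)
E
python3 - <<'E'
from h import *
C={}
for n in("top","scene"):
    c=dict(np.load(f'{n}0.npz'));P=cloud(c)
    near={'top':(280,237),'scene':(308,228)}[n]
    z=P[...,2].copy();z[c['depth']==0]=0
    m=((z>.1455)&(z<.175)).astype(np.uint8)
    v,u=np.mgrid[:420,:560];m[np.hypot(u-near[0],v-near[1])>75]=0
    N,l,st,ce=cv2.connectedComponentsWithStats(m)
    for i in range(1,N):
        if st[i,4]<80:continue
        zz=np.median(z[l==i]);top=(l==i)&(abs(z-np.percentile(z[l==i],75))<.004)
        cc=cv2.moments(top.astype(np.uint8),True);px=(cc['m10']/cc['m00'],cc['m01']/cc['m00'])
        C.setdefault(n,[]).append((px,c));print(n,np.round(px,1),st[i,4],top.sum(),np.round(np.median(P[top],0),4),np.round(np.ptp(P[top][:,:2],axis=0),4))
for a,c in C['top']:
    for b,e in C['scene']:
        o,d=ray(c,a);q,f=ray(e,b);p,g=tri(o,d[0],q,f[0])
        if g<.006 and .13<p[2]<.18:print(np.round(a),np.round(b),np.round(p,4),round(g,4))
E
```

```text
top [259.  203.9] 270 264 [0.584  0.0761 0.1512] [0.0292 0.0287]
top [304.  203.7] 310 273 [0.5814 0.0058 0.1653] [0.0289 0.0284]
top [243.6 245.4] 271 268 [0.5187 0.0994 0.1515] [0.0267 0.0282]
top [316.4 247.8] 280 270 [ 0.5138 -0.0135  0.1514] [0.0283 0.0283]
top [279.5 272.6] 297 293 [0.4764 0.0439 0.1656] [0.027  0.0288]
scene [303.6 175.7] 501 352 [0.5809 0.0069 0.1656] [0.0286 0.0288]
scene [350.6 206. ] 394 364 [ 0.5132 -0.0127  0.1517] [0.0292 0.029 ]
scene [261.9 211.8] 393 371 [0.5832 0.0772 0.1515] [0.0291 0.0285]
scene [342.2 249.8] 580 442 [0.4737 0.0459 0.1656] [0.0294 0.0289]
scene [283.1 258.7] 450 432 [0.5168 0.1013 0.1515] [0.0291 0.0284]
[259. 204.] [262. 212.] [0.5847 0.0762 0.1479] 0.0003
[304. 204.] [304. 176.] [0.5822 0.0056 0.1626] 0.0001
[244. 245.] [283. 259.] [0.5185 0.1001 0.1471] 0.0004
[316. 248.] [351. 206.] [ 0.5143 -0.0143  0.1484] 0.0001
[280. 273.] [342. 250.] [0.4753 0.0442 0.1611] 0.0011
```

The proud covers are at about (0.475, 0.0445), which is cover_a, and (0.5815, 0.006), which is cover_b. I'll shut the gripper and travel over at a raised height.

```bash
python3 -m handwheel '[0,0,-0.03,0,0, 0.029,-0.033,0,0,0, 0.029,-0.033,0,0,0, 0.029,-0.033,0,0,0, 0.029,-0.033,0,0,0, 0.029,-0.033,0,0,0, 0.029,-0.033,0,0,0, 0.029,-0.033,0,0,0, 0.029,-0.033,0,0,0, 0.029,-0.033,0,0,0]' 40
```

```text
t: 1.35
ee_pos: [0.346, -0.2355, 0.2612]
orientation: [[0.956, 0.293, -0.0], [0.293, -0.956, 0.0], [-0.0, -0.0, -1.0]]
force: [1.8, 0.3, 0.3]
finger_gap: 0.0
gripper_force: 0.0
```

```bash
python3 -m handwheel '[0.029,-0.033,0,0,0, 0.029,-0.033,0,0,0, 0.029,-0.033,0,0,0, 0.029,-0.033,0,0,0, 0.029,-0.033,0,0,0, 0.029,-0.033,0,0,0, 0.029,-0.032,0,0,0, 0,0,0,0,0, 0,0,0,0,0]'
python3 - <<'E'
from h import *
from cell import bot
s=bot.read_state();c=bot.camera("wrist");np.savez('w1.npz',**c)
print(s['t'],s['ee_pos'],s['force'],np.round(s['joint_positions'],1),np.round(c['tool_from_camera'],3).tolist())
cv2.imwrite('pics/w1.png',c['color'][...,::-1])
T=np.eye(4);T[:3,:3]=s['orientation'];T[:3,3]=s['ee_pos'];T=T@c['tool_from_camera']
P=cloud(c,T);z=P[...,2].copy();z[c['depth']==0]=0
m=((z>.1455)&(z<.172)).astype(np.uint8)
N,l,st,ce=cv2.connectedComponentsWithStats(m)
for i in range(1,N):
    if st[i,4]>300:
        t=(l==i)&(abs(z-np.percentile(z[l==i],75))<.003);print(np.round(ce[i]),t.sum(),np.round(np.median(P[t],0),4),np.round(np.ptp(P[t][:,:2],axis=0),4))
E
```

```text
t: 2.48
ee_pos: [0.4718, 0.0418, 0.2609]
orientation: [[0.956, 0.293, -0.001], [0.293, -0.956, -0.001], [-0.001, 0.0, -1.0]]
force: [-0.3, 0.4, 0.6]
finger_gap: 0.002
gripper_force: 0.0
2.475 [0.4718447  0.04184319 0.26086284] [-0.28867949  0.42445453  0.56310608] [ 18.4  15.9 -34.6 104.7  10.1  62.5 -92.9] [[-0.0, 0.945, 0.327, 0.085], [1.0, 0.0, 0.0, -0.0], [0.0, 0.327, -0.945, -0.143], [0.0, 0.0, 0.0, 1.0]]
[ 94. 162.] 4346 [0.4668 0.2148 0.1689] [0.2197 0.145 ]
[501. 184.] 2869 [ 0.5299 -0.1323  0.1662] [0.2712 0.0697]
[282.  56.] 1352 [0.5846 0.0761 0.1508] [0.0294 0.0288]
[372.  89.] 1375 [0.5821 0.0063 0.1648] [0.0289 0.0288]
[229. 134.] 1075 [0.5189 0.0999 0.1508] [0.0288 0.0288]
[360. 179.] 934 [ 0.5151 -0.0131  0.1508] [0.0292 0.0292]
[279. 206.] 948 [0.476  0.0447 0.1648] [0.0289 0.0289]
```

View pics/w1.png

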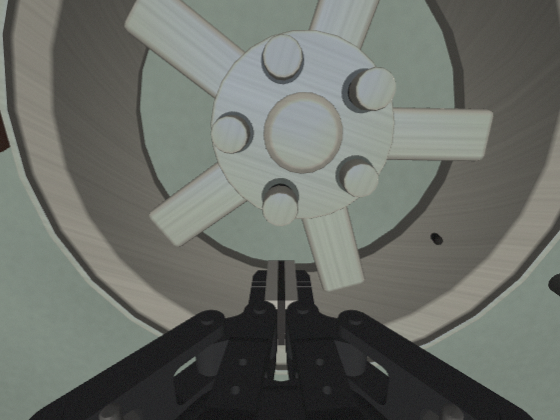

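The wrist picture shows cover_a at (279,206) and cover_b at (372,89), both proud, with the other three low. The depth positions agree with the earlier ones to about 1 mm. I'll centre the tool and go down over cover_a.

```bash
python3 -m handwheel '[0.005,-0.0015,0.02,0,0, 0,0,0.03,0,0, 0,0,0.025,0,0, 0,0,0.01,0,0, 0,0,0,0,0, 0,0,0,0,0]'
```

```text
t: 3.28
ee_pos: [0.4772, 0.0452, 0.1772]
orientation: [[0.956, 0.293, 0.001], [0.293, -0.956, 0.0], [0.001, 0.0, -1.0]]
force: [-0.1, -0.4, -0.2]
finger_gap: 0.003
gripper_force: 0.0
```

```bash
python3 -m handwheel '[-0.001,0,0.008,0,0, 0,0,0.004,0,0, 0,0,0.004,0,0, 0,0,0.004,0,0, 0,0,0.004,0,0, 0,0,0,0,0]'
```

```text
t: 4.03
ee_pos: [0.4756, 0.0451, 0.1519]
orientation: [[0.956, 0.294, -0.001], [0.294, -0.956, 0.0], [-0.001, -0.0, -1.0]]
force: [-0.2, -0.7, 0.1]
finger_gap: 0.001
gripper_force: 0.0
```

```bash
python3 -m handwheel '[0,0,0.002,0,0, 0,0,0.001,0,0, 0,0,0,0,0]'
```

```text
t: 4.4
ee_pos: [0.476, 0.0452, 0.1508]
orientation: [[0.956, 0.293, 0.002], [0.293, -0.956, -0.001], [0.001, 0.001, -1.0]]
force: [-5.5, -0.6, 18.4]
finger_gap: 0.001
gripper_force: 9.0
```

```bash
python3 -m handwheel '[0,0,-0.01,0,0, 0,0,-0.03,0,0, 0,0,-0.03,0,0, 0.03,0.023,0,0,0, 0.03,0.023,0,0,0, 0.03,0.0225,0,0,0, 0,0,0,0,0, 0,0,0,0,0]'
python3 - <<'E'
from h import *
from cell import bot
s=bot.read_state();print(s['ee_pos'])
for n,c,T in [("wrist",bot.camera("wrist"),None),("top",bot.camera("top"),None),("scene",bot.camera("scene"),None)]:
    if n=="wrist":
        T=np.eye(4);T[:3,:3]=s['orientation'];T[:3,3]=s['ee_pos'];T=T@c['tool_from_camera']
    P=cloud(c,T);z=P[...,2].copy();z[c['depth']==0]=0
    m=((z>.1455)&(z<.172)&(np.hypot(P[...,0]-.535,P[...,1]-.0427)<.085)).astype(np.uint8)
    N,l,st,ce=cv2.connectedComponentsWithStats(m)
    for i in range(1,N):
        if st[i,4]>100:
            t=(l==i)&(abs(z-np.percentile(z[l==i],75))<.003);print(n,np.round(ce[i]),t.sum(),np.round(np.median(P[t],0),4),np.round(np.ptp(P[t][:,:2],axis=0),4))
E
```

```text
t: 5.4
ee_pos: [0.5811, 0.0065, 0.2191]
orientation: [[0.956, 0.294, -0.001], [0.294, -0.956, 0.001], [-0.001, -0.001, -1.0]]
force: [-0.5, 0.5, 0.2]
finger_gap: 0.001
gripper_force: 0.0
[0.58112322 0.00648097 0.21905124]
wrist [190. 194.] 1289 [0.5858 0.0756 0.1508] [0.0293 0.0286]
wrist [283. 228.] 1298 [0.5835 0.0059 0.1648] [0.029  0.0289]
wrist [142. 264.] 1023 [0.5199 0.0995 0.1508] [0.0295 0.0288]
top [259. 204.] 240 [0.584  0.0762 0.1513] [0.0291 0.0271]
top [303. 208.] 155 [0.5765 0.0072 0.1655] [0.0218 0.0284]
top [244. 245.] 257 [0.5188 0.0994 0.1514] [0.0269 0.0281]
top [316. 248.] 267 [ 0.5138 -0.0135  0.1513] [0.0284 0.0285]
top [279. 273.] 276 [0.4754 0.045  0.1515] [0.0277 0.0279]
scene [303. 179.] 336 [0.5811 0.0069 0.1658] [0.0289 0.0289]
scene [350. 206.] 353 [ 0.5135 -0.0127  0.1518] [0.0294 0.0293]
scene [262. 212.] 354 [0.5836 0.077  0.1516] [0.0277 0.0289]
scene [341. 255.] 404 [0.4738 0.0452 0.1515] [0.0292 0.029 ]
scene [283. 259.] 413 [0.5175 0.1011 0.1516] [0.0286 0.0283]
```

cover_a now reads level at 0.1515, the same as the seated ones. On to cover_b.

```bash
python3 -m handwheel '[0.001,0.001,0.025,0,0, 0,0,0.02,0,0, 0,0,0.006,0,0, 0,0,0.004,0,0, 0,0,0.004,0,0, 0,0,0.004,0,0, 0,0,0.004,0,0, 0,0,0,0,0]'
```

```text
t: 6.55
ee_pos: [0.5832, 0.0053, 0.1522]
orientation: [[0.956, 0.293, 0.0], [0.293, -0.956, 0.0], [0.0, 0.0, -1.0]]
force: [-0.2, -0.7, -0.3]
finger_gap: 0.001
gripper_force: 0.0
```

```bash
python3 -m handwheel '[0,0,0.002,0,0, 0,0,0.001,0,0, 0,0,0,0,0]'; python3 -m handwheel '[0,0,-0.01,0,0, 0,0,-0.04,0,0, 0,0,-0.05,0,0, -0.03,0,0,0,0, -0.03,0,0,0,0, 0,0,0,0,0, 0,0,0,0,0]'
python3 - <<'E'
from h import *
from cell import bot
s=bot.read_state();print(s['t'],s['ee_pos'])
for n in ("top","scene"):
    c=bot.camera(n);P=cloud(c);z=P[...,2].copy();z[c['depth']==0]=0
    cv2.imwrite(f'pics/{n}9.png',c['color'][...,::-1])
    m=((z>.1455)&(z<.172)&(np.hypot(P[...,0]-.535,P[...,1]-.0427)<.085)).astype(np.uint8)
    N,l,st,ce=cv2.connectedComponentsWithStats(m)
    for i in range(1,N):
        if st[i,4]>60:
            t=(l==i)&(abs(z-np.percentile(z[l==i],75))<.003);print(n,np.round(ce[i]),t.sum(),np.round(np.median(P[t],0),4))
E
```

```text
t: 6.92
ee_pos: [0.5835, 0.0054, 0.1509]
orientation: [[0.956, 0.293, 0.002], [0.293, -0.956, -0.0], [0.002, 0.001, -1.0]]
force: [-3.8, -1.0, 13.2]
finger_gap: -0.002
gripper_force: 6.3
t: 7.8
ee_pos: [0.5264, -0.0122, 0.2497]
orientation: [[0.956, 0.293, 0.001], [0.293, -0.956, 0.0], [0.001, 0.0, -1.0]]
force: [0.5, 0.1, -0.3]
finger_gap: 0.001
gripper_force: 0.0
7.8 [ 0.52641878 -0.01217823  0.24968786]
top [259. 204.] 252 [0.5839 0.0761 0.1515]
top [300. 205.] 156 [0.5823 0.0095 0.1515]
top [244. 245.] 261 [0.5187 0.0993 0.1515]
top [316. 250.] 198 [ 0.5107 -0.013   0.1514]
top [279. 273.] 270 [0.4755 0.0449 0.1516]
scene [303. 182.] 320 [0.581  0.0069 0.1516]
scene [350. 206.] 349 [ 0.5135 -0.0131  0.1516]
scene [262. 212.] 360 [0.5832 0.0773 0.1516]
scene [341. 255.] 409 [0.4737 0.0454 0.1514]
scene [283. 259.] 413 [0.517  0.1009 0.1515]
```

View pics/scene9.png

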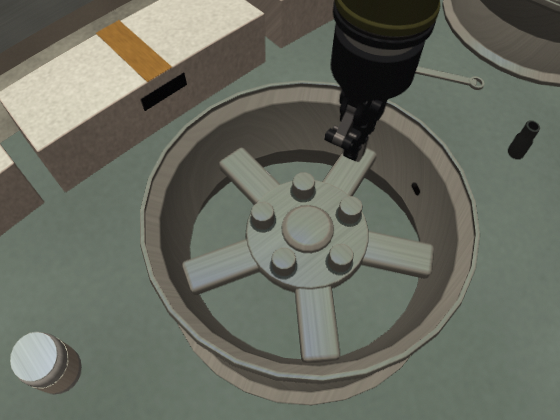

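The scene view shows all five covers level, at about 0.1515 m. The two pressed ones, at (303,182) and (341,255), no longer show any dark skirt, and the gripper is clear of everything.

```bash
python3 -c "
from cell import bot
print(bot.hand_in())"
```

```text
the job is handed in; nothing more can be done
None
```

Both proud nut covers are pressed fully home and read level with the three seated ones (about 151.5 mm), the arm is clear of the wheel, and the job was handed in at about 8 s.

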